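# Shut and lock the tin case

### The job

Slide the glazed window of the sloping-front steel case fully shut, then turn its lock lever round over the window so that it climbs the cam and drops right down into the notch. Let go of it, and leave the crockery and tools standing round the case alone.

Things in the scene. Friction and masses are not known exactly. Their poses are not given: they have to be found in the camera images.
- case: Fixed stainless case, 455 mm wide (y -240 to +215), 251 mm deep. Origin on the table; x from the low front (robot's side) to the high back, y left, z up. Its front face slopes up 30 degrees, from x -130, z 80 to x +121, z 225. Its outward normal n is (-0.5, 0, 0.866), up-slope u is (0.866, 0, 0.5) in case axes. Come in along n: tool tilted 30 degrees, gripper's wide side along case y.
- deck_edge (a point): Middle of the front edge of the wire deck over the case's rear, at its underside (case x -45, y -12, z 335). The deck is 500 mm wide, 170 mm deep, carries baking sheets, stands on 18 mm posts (case x -33 and +113, y -260 and +235) and bars an upright tool from the lever in its locked place. Axes as case.
- window (a joint): How far the window is open, m: 0 = fully shut against its stop, 0.14 = wide open. It slides along case y: shutting moves it to +y (left). Friction about 3 N; it stays where left. Aluminium frame and clear pane, 220 mm wide, 218 mm up the slope, its top 10 mm off the face plane.
- pull_bar (a point): Middle of the window's black pull bar; moves with the window. Bar 100 mm long up the slope, 14 mm wide along case y, 14 mm thick, centred 45 mm off the face plane (underside 28 mm above the window), on two 12 mm posts 40 mm either side of its middle. Axes: x = u, y = case left, z = n.
- lock_pivot (a point): A fixed point on the lock's turning axis (the axis is along n), 42 mm off the face plane, level with the upper side of the steel lever bar when the lever is down. Axes as pull_bar: x = u, y = case left, z = n.
- lock (a joint): Angle of the lock lever about n, rad: 0 = pointing straight down the slope (-u), 1.57 = pointing right (case -y) across the window; it turns counter-clockwise seen facing the slope. Knob axis from lock_pivot: 95 mm times (-cos, -sin) of the angle along (u, case y). Range 0 to 1.60; in the notch it rests at 1.42 to 1.60. It stays where left.
- lock_lift (a joint): How far the lever stands raised along n, m: 0 = fully down; at most 0.022. A spring (4 to 6 N) presses it down. A pin under the lever, 60 mm from the axis, meets the keeper's ramp at a lock angle of about 0.7, has climbed 10 mm by about 1.2, and past about 1.47 drops 10 mm into the notch by itself once let go, drawing in a window that crept open up to 6 mm.
- lock_knob (a point): Centre of the top end of the lever's black upright knob, a cylinder 22 mm across, 50 mm tall, standing along n on the upper side of the lever bar, 95 mm from the turning axis; moves with the lever. The bar below is steel, 117 by 18 mm, 12 mm thick. Hold the knob by its upper part, so that the tips stay clear of the bar.
- notch (a point): Bottom centre of the notch in the keeper, a dark steel ramp and pocket 63 by 58 mm on the left stile of the window, its ramp overlapping the jamb; moves with the window. If the lever is turned before the window is shut, its pin stands in the keeper's way.
- bowl: Bystander: steel mixing bowl, 170 mm across, 75 mm tall, in front, to the left of the case. Origin at the centre of its underside.
- canister: Bystander: glass jar with steel cap, 84 mm across, 130 mm tall, left of the case. Origin at the centre of its underside.
- grater: Bystander: steel box grater about 100 mm wide, 197 mm tall with its black handle, right of the case. Origin at the centre of its underside.
- ramekin: Bystander: white bowl 90 mm across, 45 mm tall, in front of the case. Origin at the centre of its underside.
- spoon: Bystander: wooden spoon 200 mm long, lying in front of the case. Origin at its underside.

How it is judged:
On the way, in this order (a step that is already met when the one before it is completed fails the run):
1. the window is slid fully shut (value of joint window below 0.004 m), for 0.2 s.
2. the lock lever has climbed the cam on the shut window (which may creep open up to 12 mm) (value of joint window below 0.012 m and value of joint lock_lift above 0.006 m and value of joint lock above 0.8 rad), for 0.02 s.
3. the lever has dropped into the notch (value of joint window below 0.006 m and value of joint lock above 1.38 rad and value of joint lock_lift below 0.003 m), for 0.2 s.
At the end, for the whole second after the job is handed in: The window is shut to within 6 mm, and the lock lever lies across it (lock angle above 1.38 rad), fully down in the notch (raised less than 3 mm) (all of step 3); the robot touches nothing.
It fails at once if one of the things standing round the case was pushed more than 30 mm or tipped over (distance of any of bowl, canister, grater, ramekin, spoon from where it was at the start of the episode above 0.03 m or angle between any of canister, grater, bowl, ramekin's own z axis and vertical above 0.6 rad).
It also fails if it takes over 59 s, if anything falls off the work surface, if the arm or the gripper's body presses on something with over 40 N, if the wrist force passes 120 N, or if a joint passes its speed limit or range.

### The arm

A 6-joint arm with a two-finger parallel gripper is mounted at the origin on the work surface. World frame = base frame: x ahead of the robot, y to its left, z up, the work surface at z = 0. Lengths are in m, angles in rad, forces in N, time in s.
With the tool pointing down it reaches from about 0.4 to 0.825 m from the base axis. Payload 7 kg.
Tool frame: the origin (TCP) lies at the very end of the fingers, on their centre line; the grasp point (between the pads) lies 19 mm behind it; z points along the fingers, x is the direction in which the jaws open and shut, and the axes are right-handed (so a half turn about z gives the same grasp; the last joint's range is limited). The gripper opens to 88 mm and grips with 3 to 60 N. Pads are 19 mm wide; open, the fingers measure 130 mm over their backs; the gripper's body (78 mm by 193 mm) begins 47 mm behind the grasp point.
Start: joints at [1.631, 0.359, 0.012, 0, -1.224, -0.288], TCP at [0.152, 0.658, 0.227] pointing down, gripper open.
Joint ranges: [-3.07, 3.07], [-1.43, 2.12], [-1.02, 1.25], [-3.03, 1.67], [-3.05, -0], [-3.03, 3.03]. Speed limits (rad/s): [2.39, 2.39, 3.01, 3.14, 3.14, 3.14].

### API

Orientations are given as [roll, pitch, yaw] about the fixed x, y, z axes, in that order (R = Rz(yaw) Ry(pitch) Rx(roll)).
In Python, from station import telemetry, grab_frame, arm, regions_of, pinpoint gives the robot as it stands. The module is installed in compiled form; this text tells all that it offers.
- The arm moves only by the shell command python3 -m inch 'ROWS' [FORCE]. ROWS is text: rows parted by semicolons, each of 7 numbers parted by spaces: the opening, from 0 (shut) to 1 (fully open), then the shift along the world's x, y, z in cm, then the turn, a rotation vector about the world's x, y, z in degrees. A call has 1 to 12 rows; each row is the pose to reach, as a shift and turn from the pose measured when the call began; what a row does not reach only later rows make up. A row lasts 1/8 s, in which the tool goes at most 62.5 mm and 10.7 degrees, less where a joint would pass 70% of its speed; a pose out of reach is approached as far as the arm can. A call with a gripper value outside its range is refused whole. The fingers move at their own pace and stop on an object; FORCE is the grip in N (left out, the last holds). Time passes only in rows, so rows that repeat a pose let the fingers close. It gives the time, the measured TCP pose, the force and the opening at its end, in the units of the state.
- telemetry.get_state(): the state, without advancing time (a new reading comes with each control period).
- grab_frame(name): name is "scene" or "top" or "wrist"; returns a dict with "pixels" (400x640x3 uint8, red, green, blue), "fx", "fy", "cx", "cy" (pixels), "dist_coeffs" ([k1, k2, p1, p2, k3] as OpenCV has them; the pictures are not rectified), "R" (3x3) and "t" (3): a world point X has camera coordinates R X + t. Camera axes: x right, y down, z forward; pixel columns grow to the right and rows downward; lengths in m; the calibration is good to about 2 mm. A picture is of the moment at which its call begins. There is no depth.
- arm.job_done(): hands the job in, once; it reports no verdict.
Trained networks look in the newest picture that a camera, given by its name, has taken for a name from the list of things; names that differ only in an ending like _2 or _b are one class to them, and where a whole thing is asked for, a point or a joint stands for the part that bears it (a point fixed in the world has none). Each returns a list of dicts, best first, with "p" (0 to 1); they miss things now and then, are a little off and sometimes report something else, mostly with a low value. They report only what shows in the picture. A call takes as long as a camera call.
- regions_of(camera, name): "pixels" (400x640 bool, what is visible of it) and "bbox" ([left, top, right, bottom] in pixels, round what is visible of it).
- pinpoint(camera, name): "location" ([column, row] in pixels: a listed point, or the origin of a listed thing).
The state is a dict: "t": time; "q": joint angles; "qd": joint speeds; "joint_efforts": joint torques, N m; "eef_pos": TCP position; "ee_rot": TCP orientation; "force": force on the tool from outside, world axes, zero at the start; "moment": the same for the moment, N m; "width": finger opening in m.
Only numpy, scipy, OpenCV 4.12 (cv2) and the standard library are available. Lean on these libraries where they do the work, as an engineer would, in place of code of your own. Each camera call takes 0.05 s, during which the arm holds its last target. There are 200 camera calls.

## Working session

There is one attempt and no reset: what is moved stays moved. The work goes in short steps, Python scripts to look and compute and a shell command to move; the robot and the scene stay as the last step left them, time stands still between calls to the robot, and variables do not carry over. Pictures are saved under pics/ and viewed, about 8 in all and at most 12, crops included, and the job is handed in when it is done.

```bash
mkdir -p pics
cat > h.py <<'E'
import numpy as np, cv2
from station import telemetry, grab_frame, arm, regions_of, pinpoint
def ray(f,px):
    K=np.array([[f["fx"],0,f["cx"]],[0,f["fy"],f["cy"]],[0,0,1.]])
    u=cv2.undistortPoints(np.array([[px]],float),K,np.array(f["dist_coeffs"],float))[0,0]
    R=np.array(f["R"]);t=np.array(f["t"])
    d=R.T@np.array([u[0],u[1],1]); return -R.T@t, d/np.linalg.norm(d)
def proj(f,X):
    K=np.array([[f["fx"],0,f["cx"]],[0,f["fy"],f["cy"]],[0,0,1.]])
    return cv2.projectPoints(np.array(X,float).reshape(-1,1,3),cv2.Rodrigues(np.array(f["R"],float))[0],np.array(f["t"],float),K,np.array(f["dist_coeffs"],float))[0][:,0]
def tri(rs):
    A=sum(np.eye(3)-np.outer(d,d) for c,d in rs);b=sum((np.eye(3)-np.outer(d,d))@c for c,d in rs)
    X=np.linalg.solve(A,b); return X,[np.linalg.norm((np.eye(3)-np.outer(d,d))@(X-c)) for c,d in rs]
def save(f,n,box=None,s=1):
    im=cv2.cvtColor(f["pixels"],cv2.COLOR_RGB2BGR)
    if box: im=im[box[1]:box[3],box[0]:box[2]]
    cv2.imwrite("pics/"+n,cv2.resize(im,None,fx=s,fy=s))
E
python3 - <<'E'
from h import *
fs={c:grab_frame(c) for c in("scene","top")}
for c in fs: save(fs[c],c+"0.png"); print(c,np.round(-np.array(fs[c]["R"]).T@fs[c]["t"],3))
for n in "case deck_edge pull_bar lock_pivot lock_knob notch bowl canister grater ramekin spoon".split():
    rs=[]
    for c in fs:
        r=pinpoint(c,n)
        print(n,c,[(np.round(x["location"]).tolist(),round(x["p"],2)) for x in r[:3]])
        if r: rs.append(ray(fs[c],r[0]["location"]))
    if len(rs)==2:
        X,e=tri(rs);print("   ",X.round(4),np.round(e,4))
s=telemetry.get_state();print(s)
E
```

```text
scene [ 0.828 -0.26   1.333]
top [0.386 0.004 1.367]
case scene [([319.0, 208.0], 0.62), ([361.0, 186.0], 0.41)]
case top [([333.0, 162.0], 0.9), ([340.0, 159.0], 0.63)]
    [ 0.6057 -0.0237  0.2878] [0.008 0.008]
deck_edge scene [([319.0, 211.0], 0.6)]
deck_edge top [([349.0, 154.0], 0.86)]
    [ 0.6197 -0.0507  0.3468] [0.002 0.002]
pull_bar scene [([276.0, 263.0], 0.88), ([384.0, 174.0], 0.45)]
pull_bar top [([406.0, 170.0], 0.8)]
    [ 0.6102 -0.2147  0.1922] [0.003 0.003]
lock_pivot scene [([338.0, 174.0], 0.6)]
lock_pivot top [([347.0, 154.0], 0.35)]
    [ 0.6026 -0.0151  0.5012] [0.0314 0.0314]
lock_knob scene [([335.0, 173.0], 0.72)]
lock_knob top [([280.0, 200.0], 0.75)]
    [0.5288 0.1204 0.1637] [0.0021 0.0021]
notch scene [([327.0, 234.0], 0.77), ([319.0, 210.0], 0.37)]
notch top [([341.0, 157.0], 0.91)]
    [ 0.6502 -0.0427  0.162 ] [0.0013 0.0013]
bowl scene [([255.0, 236.0], 0.68)]
bowl top [([246.0, 228.0], 0.86)]
    [ 0.5049 -0.0321  0.4585] [0.2011 0.2011]
canister scene [([383.0, 174.0], 0.69)]
canister top [([231.0, 175.0], 0.95)]
    [0.619  0.2828 0.0286] [0.00
[... 335 characters left out ...]
3.0], 0.83), ([233.0, 174.0], 0.49)]
{'t': 1.2, 'q': array([ 1.63114929e+00,  3.58627430e-01,  1.19111047e-02, -1.65688947e-05,
       -1.22410885e+00, -2.88110147e-01]), 'qd': array([-1.69736342e-03,  1.69252636e-04, -2.75684602e-03,  4.13532265e-05,
        4.10997290e-04,  1.81388227e-04]), 'joint_efforts': array([ 9.37028699e-05, -5.82386792e+01,  2.93310696e+01,  7.00266704e+00,
        1.25724435e-02, -4.91001032e-06]), 'eef_pos': array([0.15241083, 0.65754607, 0.22654535]), 'ee_rot': array([ 3.14158591e+00, -3.20879127e-05, -1.79855914e+00]), 'force': array([ 0.67803616, -0.10595237, -0.02807932]), 'moment': array([-0.05284175,  0.00564435, -0.0054428 ]), 'width': 0.08755652333063439}
```

Run:
```python
from h import *
a=cv2.imread("pics/scene0.png")[130:350,200:440];b=cv2.imread("pics/top0.png")[100:280,190:490]
cv2.imwrite("pics/s1.png",cv2.resize(a,None,fx=2.7,fy=2.7,interpolation=2));cv2.imwrite("pics/t1.png",cv2.resize(b,None,fx=2.6,fy=2.6,interpolation=2))
```

```text
(no output)
```

View pics/s1.png

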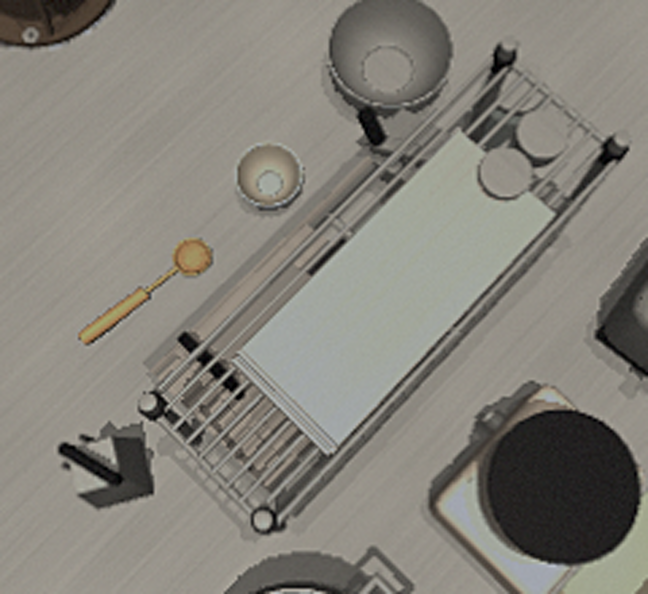

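View pics/t1.png

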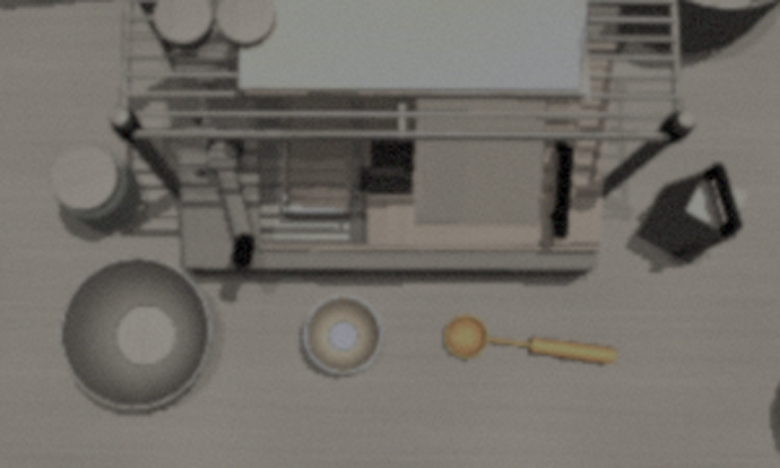

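Run:
```python
from h import *
f=grab_frame("top");g=grab_frame("scene")
def T(p): return (190+(p[0]+.5)/2.6-.5,100+(p[1]+.5)/2.6-.5)
def S(p): return (200+(p[0]+.5)/2.7-.5,130+(p[1]+.5)/2.7-.5)
def at(f,px,z): c,d=ray(f,px); return c+d*(z-c[2])/d[2]
P=[tri([ray(f,T(a)),ray(g,S(b))]) for a,b in [((123,120),(505,50)),((685,124),(152,402))]]
for X,e in P: print(X.round(3),np.round(e,4))
for z in(.38,.4,.42):
  a,b=at(f,T((123,120)),z),at(f,T((685,124)),z); d=a-b; print(z,a.round(3),b.round(3),np.linalg.norm(d),np.degrees(np.arctan2(-d[0],d[1])))
a,b=at(f,T((183,249)),.08),at(f,T((598,248)),.08); d=a-b;print("front",a.round(3),b.round(3),np.linalg.norm(d),np.degrees(np.arctan2(-d[0],d[1])))
X,e=tri([ray(f,T((243,240))),ray(g,S((366,113)))]);print("knobtop",X,e)
for c in ("top","scene"):
  r=regions_of(c,"window")[:1]+regions_of(c,"lock_knob")[:1]+regions_of(c,"pull_bar")[:1]; print(c,[(x["p"],x["bbox"]) for x in r])
```

```text
[0.629 0.205 0.365] [0.0001 0.0001]
[ 0.635 -0.288  0.365] [0.003 0.003]
0.38 [0.626 0.202 0.38 ] [ 0.63  -0.286  0.38 ] 0.48764816880564693 0.45299199582827826
0.4 [0.621 0.198 0.4  ] [ 0.625 -0.28   0.4  ] 0.4777622366830146 0.45299199582829724
0.42 [0.616 0.193 0.42 ] [ 0.62  -0.274  0.42 ] 0.46787630456038226 0.4529919958282897
front [0.553 0.188 0.08 ] [ 0.561 -0.272  0.08 ] 0.46045713685199946 0.9937386366276729
knobtop [0.54216626 0.1056549  0.22237138] [np.float64(0.003462764138375612), np.float64(0.0034627641383754336)]
top [(0.65, [326.4, 137.2, 413.9, 195.6]), (0.89, [267.3, 154.1, 285.4, 203.6]), (0.89, [328.3, 136.6, 414.4, 193.1])]
scene [(0.89, [267.3, 211.0, 319.4, 296.6]), (0.72, [334.7, 170.4, 360.3, 189.9]), (0.71, [266.0, 214.8, 316.4, 298.1])]
```

```bash
cat >> h.py <<'E'
from scipy.spatial.transform import Rotation as Ro
Y0=np.radians(0.7)
def axes(yaw=Y0):
    Rz=Ro.from_euler('z',yaw).as_matrix()
    u=Rz@[.8660,0,.5];n=Rz@[-.5,0,.8660];y=Rz@[0,1,0]; return u,y,n
def target_R(yaw=Y0):
    u,y,n=axes(yaw); x=-y; z=-n
    return np.column_stack([x,np.cross(z,x),z])
def delta(pos,yaw=Y0):
    s=telemetry.get_state();Rc=Ro.from_euler('xyz',s["ee_rot"])
    rv=(Ro.from_matrix(target_R(yaw))*Rc.inv()).as_rotvec(degrees=True)
    return ((np.array(pos)-s["eef_pos"])*100).round(2),rv.round(2)
E
python3 - <<'E'
from h import *
print(delta([.498,-.04,.347]))
E
```

```text
(array([ 34.56, -69.75,  12.04]), array([ -3.23, -29.9 ,  13.43]))
```

```bash
python3 -m inch '1 2 -5 3 0 0 0;1 5 -10 8 0 -3 1;1 8 -16 12 0 -5 2;1 11 -22 14 -1 -8 4;1 14 -28 15 -1 -11 5;1 17 -34 15 -1 -14 6;1 20 -40 15 -2 -17 7;1 23 -46 15 -2 -20 9;1 26 -52 15 -2 -23 10;1 29 -58 14 -3 -26 11;1 32 -64 13 -3 -28 12;1 34.5 -69.7 12 -3.2 -29.9 13.4'; python3 -m inch '1 0 0 0 0 0 0;1 0 0 0 0 0 0'
python3 - <<'E'
from h import *
print(delta([.498,-.04,.347]))
f=grab_frame("wrist");save(f,"w1.png");print(np.round(-np.array(f["R"]).T@f["t"],3))
for n in "case deck_edge pull_bar lock_pivot lock_knob notch".split():
    print(n,[(np.round(x["location"],1).tolist(),round(x["p"],2)) for x in pinpoint("wrist",n)[:3]])
E
```

```text
t: 3.1
eef_pos: [0.467, 0.0242, 0.357]
ee_rot: [-2.617, 0.003, -1.558]
force: [0.4, 1.2, -0.6]
width: 0.0876
t: 3.35
eef_pos: [0.4669, 0.0231, 0.3575]
ee_rot: [-2.616, 0.003, -1.561]
force: [0.7, 0.4, 0.3]
width: 0.0875
(array([ 3.11, -6.31, -1.05]), array([-0.19,  0.12,  0.13]))
[0.445 0.023 0.527]
case [([348.3, 162.0], 0.61)]
deck_edge [([404.5, 44.8], 0.59)]
pull_bar [([502.9, 153.1], 0.92)]
lock_pivot [([234.9, 124.1], 0.68), ([537.4, 192.9], 0.51)]
lock_knob [([239.8, 207.1], 0.65)]
notch [([366.8, 127.4], 0.86)]
```

View pics/w1.png

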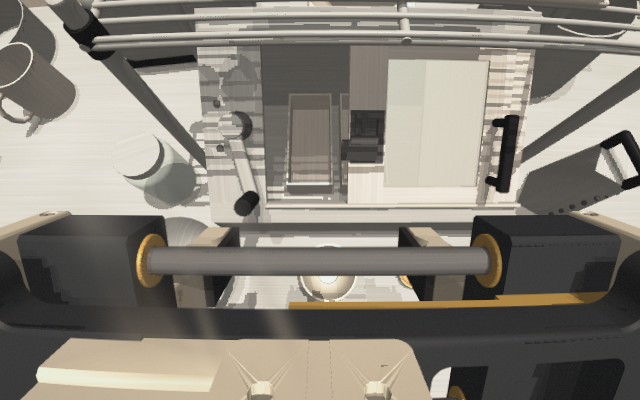

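```bash
cat > fit.py <<'E'
from h import *
from scipy.optimize import least_squares
import sys
F={c:grab_frame(c) for c in("top","scene","wrist")}
obs=[("deck","top",(349,154)),("deck","scene",(319,211)),("deck","wrist",(404.5,42)),
("bar","top",(406,170)),("bar","scene",(276,263)),("bar","wrist",(504,153)),
("piv","wrist",(235,124.5)),("piv","top",(274.6,157.7)),
("knob","top",(281,200)),("knob","scene",(335,173)),("knob","wrist",(240,206)),
("notch","top",(341,157)),("notch","scene",(327,234)),("notch","wrist",(366.8,127.4)),
("postL","top",(237,145.8)),("postR","top",(453.1,147.4)),("postL","scene",(386.7,148.2)),("postR","scene",(256,278.6))]
def model(p):
    ox,oy,yaw,bu,by,pu,py,a,nu,ny,nh,ph=p
    u,y,n=axes(yaw);O=np.array([ox,oy,0]);x=Ro.from_euler('z',yaw).as_matrix()@[1,0,0]
    E=O-.13*x+[0,0,.08]
    g=lambda U,Yy,h:E+U*u+Yy*y+h*n
    return dict(deck=O-.045*x-.012*y+[0,0,.335],bar=g(bu,by,.045),piv=g(pu,py,.042),knob=g(pu-.095*np.cos(a),py-.095*np.sin(a),.092),notch=g(nu,ny,nh),postL=O-.033*x+.235*y+[0,0,ph],postR=O-.033*x-.260*y+[0,0,ph])
def res(p):
    m=model(p);return np.concatenate([(proj(F[c],m[k])[0]-px) for k,c,px in obs])
if __name__=="__main__":
    r=least_squares(res,[.665,-.035,.01,.1,-.18,.12,.16,.2,.1,0,.01,.37],loss="soft_l1",f_scale=2)
    print(r.x.round(4));np.save("fit.npy",r.x)
    for (k,c,px),e in zip(obs,r.fun.reshape(-1,2) if 0 else res(r.x).reshape(-1,2)): print(k,c,e.round(1))
    for k,v in model(r.x).items(): print(k,v.round(4))
E
python3 fit.py
```

```text
[ 0.668  -0.0274  0.0102  0.1064 -0.1838  0.1401  0.1623  0.1616  0.1346
 -0.0106  0.0038  0.3605]
deck top [-5.8 -1.1]
deck scene [ 3.2 -0.4]
deck wrist [2.2 3.7]
bar top [-1.7  2.3]
bar scene [ 1.9 -0.4]
bar wrist [ 1.6 -0.3]
piv wrist [-0.5 -0.9]
piv top [1.1 1.7]
knob top [-0.3 -1. ]
knob scene [ 0.9 -2. ]
knob wrist [0.8 0.6]
notch top [-1.2  0.3]
notch scene [ 1.8 -0.1]
notch wrist [1.1 0.2]
postL top [-0.8 -0.9]
postR top [-1.8 -1.5]
postL scene [1.2 0.8]
postR scene [-0.1  1.3]
deck [ 0.6231 -0.0398  0.335 ]
bar [ 0.6094 -0.2118  0.1721]
piv [0.6366 0.1346 0.1864]
knob [0.5306 0.1182 0.1828]
notch [ 0.6528 -0.0382  0.1506]
postL [0.6326 0.2073 0.3605]
postR [ 0.6376 -0.2877  0.3605]
```

```bash
cat >> h.py <<'E'
Y0=0.0102
def pt(U,Y,h):
    u,y,n=axes(Y0);Rz=Ro.from_euler('z',Y0).as_matrix()
    return np.array([.668,-.0274,0])+Rz@[-.13,0,.08]+U*u+Y*y+h*n
def deltaF(pos):
    s=telemetry.get_state();Rc=Ro.from_euler('xyz',s["ee_rot"])
    T=Ro.from_matrix(target_R(Y0)@np.diag([-1,-1,1]))
    return ((np.array(pos)-s["eef_pos"])*100).round(2),(T*Rc.inv()).as_rotvec(degrees=True).round(2)
def where():
    p=telemetry.get_state()["eef_pos"]-pt(0,0,0);return np.round([p@a for a in axes(Y0)],4)
E
python3 - <<'E'
from h import *
p=pt(.094,-.1838,.2);print(p,deltaF(p),telemetry.get_state()["q"].round(2),where())
E
```

```text
[ 0.52128646 -0.21270609  0.3002    ] (array([  5.44, -23.78,  -5.68]), array([-90.03,  -1.32, 155.7 ])) [ 0.75 -0.43 -0.73  0.44 -0.91  0.62] [0.0775 0.0545 0.2752]
```

```bash
python3 -m inch '1 0 0 0 5 0 -8.7;1 0 -1 0 10 0.1 -17.3;1 0 -3 0 15 0.2 -26;1 0 -5 0 20 0.2 -34.6;1 0 -8 0 25 0.3 -43.3;1 1 -10 0 30 0.3 -52;1 2 -13 0 35 0.4 -60.6;1 3 -16 -1 40 0.4 -69.3;1 4 -19 -2 45 0.5 -78;1 5 -21 -3 50 0.5 -86.6;1 5 -23 -4 55 0.6 -95'
python3 - <<'E'
from h import *
p=pt(.094,-.1838,.2);print(deltaF(p),telemetry.get_state()["q"].round(2),where())
E
```

```text
t: 5.22
eef_pos: [0.5175, -0.2057, 0.3163]
ee_rot: [2.946, 0.494, 2.754]
force: [-0.5, 0.6, -0.5]
width: 0.0874
(array([ 0.38, -0.71, -1.61]), array([ 35.2 ,   0.53, -60.55])) [-0.05 -0.17 -0.48 -0.04 -0.73 -0.27] [ 0.0988 -0.1767  0.2158]
```

```bash
python3 -m inch '0.5 0 0 0 5 0 -8.6;0.5 0 0 0 10 0.1 -17.3;0.5 0.1 -0.2 -0.4 15 0.2 -26;0.5 0.2 -0.3 -0.8 20 0.3 -34.6;0.5 0.3 -0.5 -1.2 25 0.4 -43.3;0.5 0.4 -0.7 -1.6 30 0.5 -52;0.5 0.4 -0.7 -1.6 35.2 0.5 -60.5;0.5 0.4 -0.7 -1.6 35.2 0.5 -60.5;0.5 0.4 -0.7 -1.6 35.2 0.5 -60.5'
python3 - <<'E'
from h import *
for h in(.2,.1,.032):print(deltaF(pt(.094,-.1838,h)))
print(telemetry.get_state()["q"].round(2),where())
f=grab_frame("wrist");save(f,"w2.png")
for n,m in (("pull_bar",pt(.1064,-.1838,.045)),("lock_knob",[.5306,.1182,.1828]),("notch",[.6528,-.0382,.1506])):
    print(n,[(np.round(x["location"],1).tolist(),round(x["p"],2)) for x in pinpoint("wrist",n)[:2]],proj(f,m))
E
```

```text
t: 6.35
eef_pos: [0.5216, -0.2125, 0.3003]
ee_rot: [2.617, 0.002, 1.585]
force: [-0.2, -0.5, -0.4]
width: 0.044
(array([-0.03, -0.02, -0.01]), array([ 0.13,  0.03, -0.24]))
(array([ 4.97,  0.03, -8.67]), array([ 0.13,  0.03, -0.24]))
(array([  8.37,   0.07, -14.55]), array([ 0.13,  0.03, -0.24]))
[-0.07 -0.14 -0.49 -0.06 -0.71 -1.45] [ 0.0943 -0.1836  0.1999]
pull_bar [([309.2, 192.9], 0.81)] [[317.63276087 196.41386923]]
lock_knob [] [[668.21912309 148.45382687]]
notch [([460.9, 215.9], 0.8)] [[459.205918   211.32845523]]
```

View pics/w2.png

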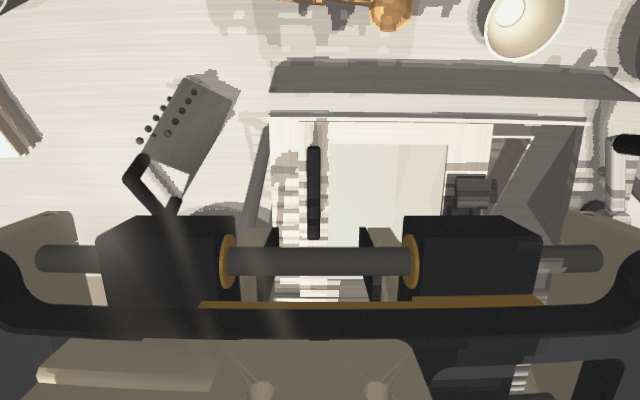

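```bash
python3 -m inch '0.5 2 -0.1 -3.5 0 0 0;0.5 4 -0.1 -7 0 0 0;0.5 6 -0.1 -10.5 0 0 0;0.5 7 -0.1 -12.5 0 0 0;0.5 8.37 -0.1 -14.5 0 0 0;0.5 8.37 -0.1 -14.5 0 0 0' 20; python3 -m inch '0 0 0 0 0 0 0;0 0 0 0 0 0 0;0 0 0 0 0 0 0;0 0 0 0 0 0 0;0 0 0 0 0 0 0;0 0 0 0 0 0 0' 20;  python3 - <<'E'
from h import *
print(where(),axes(Y0)[1])
E
```

```text
t: 7.3
eef_pos: [0.6049, -0.2135, 0.1532]
ee_rot: [2.621, 0.001, 1.584]
force: [-0.0, 0.4, 0.1]
width: 0.0438
t: 8.05
eef_pos: [0.6051, -0.2138, 0.1542]
ee_rot: [2.619, 0.001, 1.584]
force: [-4.6, -1.7, 6.5]
width: 0.0137
[ 0.0935 -0.1857  0.0316] [-0.01019982  0.99994798  0.        ]
```

```bash
python3 -m inch '0 0 1 0 0 0 0;0 0 2.5 0 0 0 0;0 0 4 0 0 0 0;0 -0.1 5.5 0 0 0 0;0 -0.1 7 0 0 0 0;0 -0.1 8.5 0 0 0 0;0 -0.1 9.5 0 0 0 0;0 -0.1 10.2 0 0 0 0;0 -0.1 10.5 0 0 0 0;0 -0.1 10.5 0 0 0 0'; python3 -m inch '0 0 0.2 0 0 0 0;0 0 0.4 0 0 0 0;0 0 0.6 0 0 0 0;0 0 0.6 0 0 0 0';python3 - <<'E'
from h import *
print(where(),telemetry.get_state()["width"])
E
```

```text
t: 9.3
eef_pos: [0.6039, -0.1086, 0.1542]
ee_rot: [2.619, 0.001, 1.584]
force: [-2.9, 4.1, 2.0]
width: 0.0138
t: 9.8
eef_pos: [0.6038, -0.1026, 0.1542]
ee_rot: [2.619, 0.001, 1.584]
force: [-2.6, -0.7, 1.9]
width: 0.0138
[ 0.0934 -0.0745  0.0317] 0.013831495614077231
```

```bash
for i in 1 2 3; do python3 -m inch '0 0 0.2 0 0 0 0;0 0 0.3 0 0 0 0;0 0 0.3 0 0 0 0'|egrep "pos|force"; done
```

```text
eef_pos: [0.6037, -0.1011, 0.1542]
force: [5.2, -13.0, -0.5]
eef_pos: [0.6037, -0.101, 0.1542]
force: [11.1, -22.6, -4.0]
eef_pos: [0.6037, -0.101, 0.1542]
force: [11.8, -22.9, -4.1]
```

```bash
python3 -m inch '0.4 0 -0.1 0 0 0 0;0.5 0 -0.1 0 0 0 0;0.5 0 -0.1 0 0 0 0;0.5 -2 -0.1 3.5 0 0 0;0.5 -5 -0.1 8.7 0 0 0;0.5 -8.4 -0.1 14.5 0 0 0;0.6 -9.5 5 13.5 0 0 0;0.6 -11 10 12.5 0 0 0;0.6 -12 15 12 0 0 0;0.6 -12.6 20 11.9 0 0 0;0.6 -12.8 22 11.9 0 0 0;0.6 -12.8 22 11.9 0 0 0'
python3 - <<'E'
from h import *
print(where(),telemetry.get_state()["q"].round(2))
for h in(.2,.1,.062):print(deltaF(pt(.0463,.147,h)))
for c in("wrist","top","scene"):
  f=grab_frame(c)
  if c!="top": save(f,c+"3.png",*(((200,130,440,350),2.7) if c=="scene" else ()))
  for n,m in (("pull_bar",pt(.104,-.073,.045)),("lock_knob",[.5306,.1182,.1828]),("notch",pt(.1346,.1,.004)),("lock_pivot",pt(.1401,.1623,.042))):
    print(c,n,[(np.round(x["location"],1).tolist(),round(x["p"],2)) for x in pinpoint(c,n)[:2]],proj(f,m).round(1))
E
```

```text
t: 12.42
eef_pos: [0.4753, 0.1208, 0.2731]
ee_rot: [2.623, 0.006, 1.575]
force: [-0.6, 0.1, -0.1]
width: 0.0524
[0.0436 0.1502 0.1978] [ 0.92 -0.29 -0.9   0.63 -0.73 -2.91]
(array([ 0.13, -0.32,  0.32]), array([ 0.34, -0.31,  0.37]))
(array([ 5.13, -0.27, -8.34]), array([ 0.34, -0.31,  0.37]))
(array([  7.03,  -0.25, -11.63]), array([ 0.34, -0.31,  0.37]))
wrist pull_bar [] [[120.1 239.6]]
wrist lock_knob [([308.0, 197.7], 0.71), ([3.6, 145.8], 0.57)] [[315.2 200.1]]
wrist notch [([430.6, 161.6], 0.67), ([281.0, 256.0], 0.56)] [[279.1 251.3]]
wrist lock_pivot [([337.7, 268.2], 0.69)] [[330.  269.8]]
top pull_bar [([362.4, 172.8], 0.73)] [[363.2 172.9]]
top lock_knob [([280.7, 200.7], 0.73)] [[280.7 199. ]]
top notch [([297.3, 157.2], 0.87), ([335.1, 159.5], 0.37)] [[299.7 157.1]]
top lock_pivot [([278.1, 157.7], 0.77), ([297.6, 157.3], 0.75)] [[275.7 159.4]]
scene pull_bar [([302.8, 235.8], 0.56)] [[303.7 236.2]]
scene lock_knob [([335.9, 170.9], 0.46)] [[335.9 171. ]]
scene notch [([355.3, 208.1], 0.95)] [[353.  209.4]]
scene lock_pivot [([362.4, 186.1], 0.89)] [[364.1 189.3]]
```

View pics/wrist3.png

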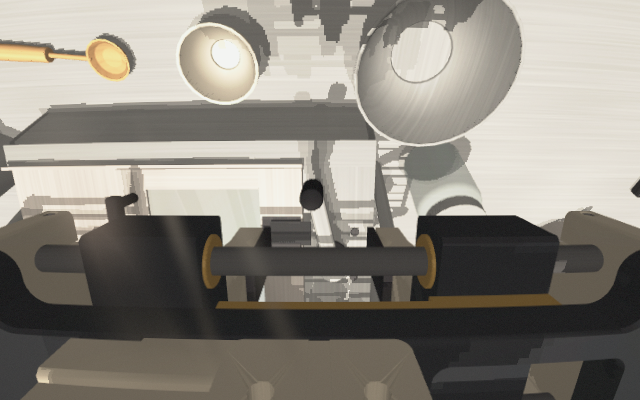

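```bash
python3 -m inch '0.6 1.7 -0.3 -2.8 0.3 -0.3 0.4;0.6 3.4 -0.3 -5.8 0.3 -0.3 0.4;0.6 5.2 -0.3 -8.7 0.3 -0.3 0.4;0.6 6.2 -0.3 -10.4 0.3 -0.3 0.4;0.6 6.9 -0.3 -11.7 0.3 -0.3 0.4;0.6 6.9 -0.3 -11.7 0.3 -0.3 0.4' 25;python3 -c "
from h import *
print(where())"; python3 -m inch '0 0 0 0 0 0 0;0 0 0 0 0 0 0;0 0 0 0 0 0 0;0 0 0 0 0 0 0;0 0 0 0 0 0 0' 25;  python3 - <<'E'
from h import *
print(where(),telemetry.get_state()["q"].round(2))
U,Y,_=where();u,y,n=axes(Y0);c=np.array([U,Y])
pv=np.array([.1401,.1623]);print(np.linalg.norm(c-pv))
a0=np.arctan2(pv[1]-Y,pv[0]-U);r=.095
print(a0)
for a in np.arange(.3,1.61,.1):
    h=np.clip((a-.65)/.5,0,1)*.010
    d=(pv+r*-np.array([np.cos(a),np.sin(a)])-c); d=np.append(d,h)
    print(round(a,2),((d[0]*u+d[1]*y+d[2]*n)*100).round(2))
E
```

```text
t: 13.92
eef_pos: [0.5469, 0.1093, 0.1724]
ee_rot: [2.65, -0.003, 1.587]
force: [-0.6, 0.1, 0.2]
width: 0.0528
[0.0551 0.1379 0.0749]
t: 14.55
eef_pos: [0.547, 0.1097, 0.1728]
ee_rot: [2.65, -0.003, 1.587]
force: [-0.2, 2.2, 0.7]
width: 0.021
[0.0554 0.1384 0.0751] [ 0.56 -0.04 -1.02  0.99 -0.29 -3.03]
0.08800738605367164
0.2750220056886033
0.3 [-0.52 -0.42 -0.3 ]
0.4 [-0.23 -1.31 -0.14]
0.5 [ 0.14 -2.16  0.07]
0.6 [ 0.58 -2.97  0.31]
0.7 [ 1.03 -3.72  0.69]
0.8 [ 1.5  -4.41  1.19]
0.9 [ 2.02 -5.03  1.72]
1.0 [ 2.6  -5.58  2.27]
1.1 [ 3.22 -6.04  2.86]
1.2 [ 3.92 -6.42  3.38]
1.3 [ 4.7  -6.72  3.83]
1.4 [ 5.51 -6.92  4.29]
1.5 [ 6.33 -7.02  4.76]
1.6 [ 7.15 -7.03  5.24]
```

```bash
cat >> h.py <<'E'
def deltaT(P,tilt,back=.017,yawoff=0):
    "TCP so that the point `back` behind it lies at P, tool tilted tilt deg"
    s=telemetry.get_state();Rc=Ro.from_euler('xyz',s["ee_rot"])
    u,y,n=axes(Y0)
    T=Ro.from_rotvec(y*np.radians(30-tilt))*Ro.from_matrix(target_R(Y0)@np.diag([-1,-1,1]))
    z=T.as_matrix()[:,2]
    return z.round(2),((np.array(P)+back*z-s["eef_pos"])*100).round(2),(T*Rc.inv()).as_rotvec(degrees=True).round(2)
E
python3 -m inch '0.6 0 0 0 0 0 0;0.6 0 0 0 0 0 0;0.6 0 0 0 0 0 0;0.6 -1.5 0 3 0 0 0;0.6 -2.5 0 5 0 0 0;0.6 -2.5 0 5.5 0 0 0'
python3 - <<'E'
from h import *
fs=[]
M=dict()
for c in("wrist","top","scene"):
  f=grab_frame(c)
  if c=="wrist": save(f,"w4.png")
  for n in("lock_knob","lock_pivot"):
    r=[x for x in pinpoint(c,n)[:2]]; print(c,n,[(np.round(x["location"],1).tolist(),round(x["p"],2)) for x in r])
  for a in(.16,.24,.3): print(a,proj(f,pt(.1401-.095*np.cos(a),.1623-.095*np.sin(a),.092)).round(1))
print(where(),telemetry.get_state()["q"].round(2))
a=.24
for t in(12,15,18):
  print(t,deltaT(pt(.1401-.095*np.cos(a),.1623-.095*np.sin(a),.08),t), deltaT(pt(.1401-.095*np.cos(a),.1623-.095*np.sin(a),.08),t,-.04)[1])
E
```

```text
t: 15.3
eef_pos: [0.5221, 0.1107, 0.2293]
ee_rot: [2.648, -0.005, 1.588]
force: [-0.5, 0.6, 1.2]
width: 0.0524
wrist lock_knob [([312.9, 196.9], 0.87)]
wrist lock_pivot [([347.2, 283.3], 0.78)]
0.16 [[328.2 197.6]]
0.24 [[317.3 199.7]]
0.3 [[309.3 201.9]]
top lock_knob [([286.4, 199.1], 0.87)]
top lock_pivot [([275.6, 156.4], 0.68)]
0.16 [[280.7 199. ]]
0.24 [[283.4 198.5]]
0.3 [[285.5 198. ]]
scene lock_knob [([331.0, 171.5], 0.75)]
scene lock_pivot [([362.4, 189.3], 0.93)]
0.16 [[335.9 171. ]]
0.24 [[334.6 172.7]]
0.3 [[333.8 174.1]]
[0.0609 0.1381 0.1346] [ 0.73 -0.15 -0.91  0.66 -0.52 -2.82]
12 (array([ 0.21,  0.  , -0.98]), array([ 1.95,  0.18, -7.05]), array([-0.34, 16.13, -0.29])) [ 0.77  0.17 -1.47]
15 (array([ 0.26,  0.  , -0.97]), array([ 2.04,  0.18, -7.03]), array([-0.31, 13.13, -0.3 ])) [ 0.56  0.17 -1.52]
18 (array([ 0.31,  0.  , -0.95]), array([ 2.12,  0.18, -7.  ]), array([-0.27, 10.13, -0.3 ])) [ 0.36  0.16 -1.58]
```

View pics/w4.png

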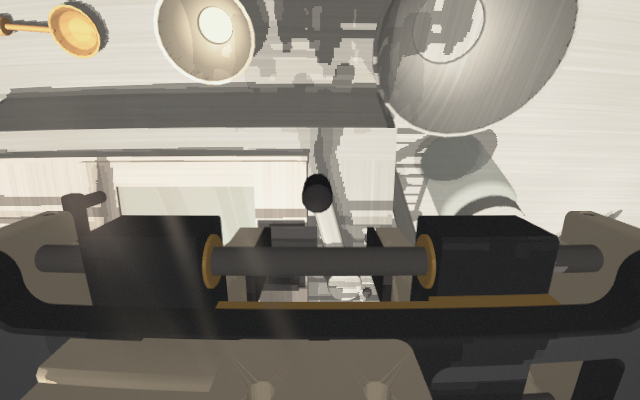

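```bash
python3 -m inch '0.6 0.2 0 -0.5 -0.1 6 0;0.6 0.4 0.1 -1.5 -0.3 13.1 -0.3;0.6 0.8 0.1 -3 -0.3 13.1 -0.3;0.6 1.2 0.1 -4.5 -0.3 13.1 -0.3;0.6 1.6 0.1 -6 -0.3 13.1 -0.3;0.6 1.85 0.1 -7.1 -0.3 13.1 -0.3;0.6 1.85 0.1 -7.1 -0.3 13.1 -0.3' 25;python3 -c "
from h import *
print(where(),telemetry.get_state()['q'].round(2))"; python3 -m inch '0 0 0 0 0 0 0;0 0 0 0 0 0 0;0 0 0 0 0 0 0;0 0 0 0 0 0 0;0 0 0 0 0 0 0' 25;  python3 - <<'E'
from h import *
print(where(),telemetry.get_state()["q"].round(2))
u,y,n=axes(Y0)
p0=telemetry.get_state()["eef_pos"];z=Ro.from_euler('xyz',telemetry.get_state()["ee_rot"]).as_matrix()[:,2]
g=p0-.017*z;e=g-pt(0,0,0);U,Y,H=e@u,e@y,e@n;print("grasp",U,Y,H)
pv=np.array([.1401,.1623]);print(np.hypot(U-pv[0],Y-pv[1]),np.arctan2(pv[1]-Y,pv[0]-U))
a0=np.arcsin((pv[1]-Y)/.095);print(a0)
c0=-.095*np.array([np.cos(a0),np.sin(a0)])
for a in np.arange(.3,1.61,.1):
    h=np.clip((a-.65)/.5,0,1)*.010
    t=15+15*np.clip((a-.3)/.8,0,1)
    d=-.095*np.array([np.cos(a),np.sin(a)])-c0
    print(round(a,2),deltaT(g+d[0]*u+d[1]*y+h*n,t)[1:])
E
```

```text
t: 16.62
eef_pos: [0.5402, 0.1097, 0.155]
ee_rot: [2.881, 0.001, 1.58]
force: [-0.2, -0.6, 0.6]
width: 0.0523
[0.0406 0.1384 0.0632] [ 0.66  0.07 -0.68  0.27 -0.63 -2.42]
t: 17.25
eef_pos: [0.5402, 0.1099, 0.1552]
ee_rot: [2.881, 0.001, 1.581]
force: [-1.8, 0.1, 0.6]
width: 0.0214
[0.0408 0.1386 0.0633] [ 0.66  0.07 -0.68  0.27 -0.63 -2.42]
grasp 0.04517052897489733 0.13857104573358273 0.07971215584027395
0.09785023116826823 0.24494481985897876
0.2524514625276152
0.3 (array([ 0.11, -0.43,  0.06]), array([ 0.05, -0.05,  0.02]))
0.4 (array([ 0.46, -1.32,  0.24]), array([ 0.07, -1.92,  0.02]))
0.5 (array([ 0.88, -2.17,  0.46]), array([ 0.09, -3.8 ,  0.02]))
0.6 (array([ 1.37, -2.98,  0.73]), array([ 0.11, -5.67,  0.02]))
0.7 (array([ 1.87, -3.73,  1.12]), array([ 0.13, -7.55,  0.02]))
0.8 (array([ 2.39, -4.42,  1.64]), array([ 0.15, -9.42,  0.02]))
0.9 (array([ 2.97, -5.04,  2.2 ]), array([  0.17, -11.3 ,   0.02]))
1.0 (array([ 3.59, -5.58,  2.78]), array([  0.18, -13.17,   0.03]))
1.1 (array([ 4.26, -6.05,  3.39]), array([  0.2 , -15.05,   0.03]))
1.2 (array([ 4.96, -6.43,  3.91]), array([  0.2 , -15.05,   0.03]))
1.3 (array([ 5.75, -6.72,  4.37]), array([  0.2 , -15.05,   0.03]))
1.4 (array([ 6.55, -6.92,  4.83]), array([  0.2 , -15.05,   0.03]))
1.5 (array([ 7.37, -7.03,  5.3 ]), array([  0.2 , -15.05,   0.03]))
1.6 (array([ 8.19, -7.04,  5.77]), array([  0.2 , -15.05,   0.03]))
```

```bash
python3 -m inch '0 0.1 -0.4 0.1 0 0 0;0 0.3 -0.9 0.15 0 -1 0;0 0.5 -1.3 0.2 0 -1.9 0;0 0.7 -1.8 0.35 0 -2.8 0;0 0.9 -2.2 0.5 0 -3.8 0;0 1.1 -2.6 0.6 0 -4.7 0;0 1.4 -3 0.7 0 -5.7 0;0 1.6 -3.4 0.9 0 -6.6 0;0 1.9 -3.7 1.1 0 -7.5 0;0 2.1 -4.1 1.4 0 -8.5 0;0 2.4 -4.4 1.6 0 -9.4 0;0 2.4 -4.4 1.6 0 -9.4 0'
python3 - <<'E'
from h import *
print(where(),telemetry.get_state()["q"].round(2))
f=grab_frame("wrist");save(f,"w5.png")
E
```

```text
t: 18.75
eef_pos: [0.5647, 0.0661, 0.1717]
ee_rot: [2.715, 0.002, 1.581]
force: [1.7, 4.5, -0.8]
width: 0.0217
[0.0698 0.0946 0.0656] [ 0.55  0.   -0.87  0.59 -0.39 -2.63]
```

View pics/w5.png

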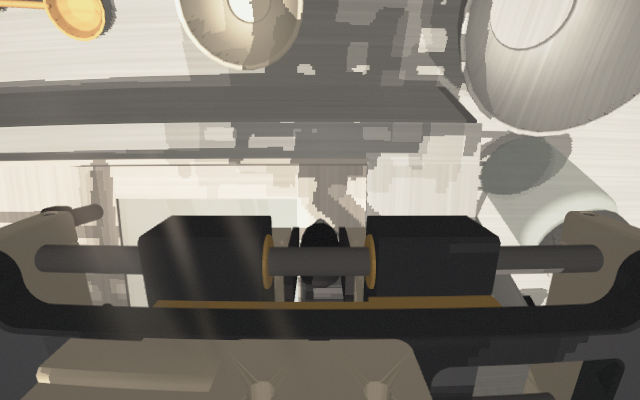

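```bash
python3 -m inch '0 0.3 -0.3 0.3 0 -1 0;0 0.6 -0.6 0.55 0 -1.9 0;0 0.9 -0.9 0.85 0 -2.8 0;0 1.2 -1.15 1.15 0 -3.7 0;0 1.55 -1.4 1.45 0 -4.7 0;0 1.9 -1.65 1.75 0 -5.6 0;0 2.2 -1.8 2 0 -5.6 0;0 2.6 -2 2.3 0 -5.6 0;0 3 -2.15 2.5 0 -5.6 0;0 3.4 -2.3 2.75 0 -5.6 0;0 3.4 -2.3 2.75 0 -5.6 0'
python3 - <<'E'
from h import *
print(where(),telemetry.get_state()["q"].round(2))
u,y,n=axes(Y0)
p0=telemetry.get_state()["eef_pos"];z=Ro.from_euler('xyz',telemetry.get_state()["ee_rot"]).as_matrix()[:,2]
e=p0-.017*z-pt(0,0,0);U,Y,H=e@u,e@y,e@n;print("grasp",U,Y,H,np.hypot(U-.1401,Y-.1623),np.arctan2(.1623-Y,.1401-U))
E
```

```text
t: 20.18
eef_pos: [0.5991, 0.0439, 0.1999]
ee_rot: [2.616, 0.003, 1.582]
force: [-2.1, 4.9, 2.2]
width: 0.0214
[0.1135 0.072  0.0729] [ 0.42 -0.02 -0.91  0.84 -0.27 -2.75]
grasp 0.11346263175193343 0.07205049627570784 0.08992391225437688 0.09409847134605392 1.283792675608515
```

```bash
python3 -m inch '0 0.4 -0.1 0.25 0 0 0;0 0.8 -0.2 0.45 0 0 0;0 1.2 -0.25 0.7 0 0 0;0 1.6 -0.3 0.9 0 0 0;0 2 -0.3 1.15 0 0 0;0 2 -0.3 1.15 0 0 0'; python3 -m inch '0 0.15 0 0.1 0 0 0;0 0.3 0 0.2 0 0 0;0 0.3 0 0.2 0 0 0'
python3 - <<'E'
from h import *
print(where(),telemetry.get_state()["q"].round(2))
u,y,n=axes(Y0);s=telemetry.get_state()
z=Ro.from_euler('xyz',s["ee_rot"]).as_matrix()[:,2]
e=s["eef_pos"]-.017*z-pt(0,0,0);U,Y,H=e@u,e@y,e@n;print("grasp",U,Y,H,np.hypot(U-.1401,Y-.1623),np.arctan2(.1623-Y,.1401-U),s["force"]@u,s["force"]@n)
E
```

```text
t: 20.92
eef_pos: [0.6182, 0.041, 0.2095]
ee_rot: [2.619, 0.004, 1.583]
force: [-0.1, 6.1, -8.7]
width: 0.0215
t: 21.3
eef_pos: [0.62, 0.041, 0.2093]
ee_rot: [2.623, 0.005, 1.584]
force: [-0.5, 6.7, -8.9]
width: 0.0213
[0.1363 0.0689 0.0706] [ 0.44  0.01 -0.83  0.7  -0.33 -2.62]
grasp 0.13640409573914997 0.06890702026271898 0.08762861010812174 0.09346608140129525 1.5312432819524697 -4.821605135639948 -7.450805783697063
```

```bash
python3 -m inch '0.35 0 0 0 0 0 0;0.45 0 0 0 0 0 0;0.45 0 0 0 0 0 0;0.45 0 0 0 0 0 0;0.45 -0.8 0 1.4 0 0 0;0.45 -2.5 0 4.3 0 0 0;0.45 -4 0 6.9 0 0 0;0.45 -4 0 6.9 0 0 0'
python3 - <<'E'
from h import *
for c in("wrist","top","scene"):
  f=grab_frame(c)
  if c!="top": save(f,c+"6.png",*(((260,130,400,260),5) if c=="scene" else ()))
  for n in("lock_knob","lock_pivot","notch","pull_bar"):
    print(c,n,[(np.round(x["location"],1).tolist(),round(x["p"],2)) for x in pinpoint(c,n)[:2]])
  for a in(1.4,1.5,1.6):
    for l in(0,.01): print(a,l,proj(f,pt(.1401-.095*np.cos(a),.1623-.095*np.sin(a),.092+l)).round(1))
E
```

```text
t: 22.3
eef_pos: [0.5804, 0.0417, 0.2814]
ee_rot: [2.619, 0.002, 1.584]
force: [-0.6, -0.5, -0.8]
width: 0.0397
wrist lock_knob [([316.1, 208.8], 0.84)]
wrist lock_pivot [([424.7, 195.7], 0.64)]
wrist notch [([351.8, 186.0], 0.82)]
wrist pull_bar [([155.0, 158.2], 0.84), ([426.2, 195.6], 0.32)]
1.4 0 [[315.9 192.8]]
1.4 0.01 [[315.7 196.1]]
1.5 0 [[314.3 205.2]]
1.5 0.01 [[314.1 209. ]]
1.6 0 [[314.  217.4]]
1.6 0.01 [[313.8 221.7]]
top lock_knob [([308.3, 167.1], 0.62)]
top lock_pivot [([277.0, 155.7], 0.78)]
top notch [([298.5, 160.6], 0.7)]
top pull_bar [([363.7, 172.8], 0.91)]
1.4 0 [[310.1 171.5]]
1.4 0.01 [[310.  172.8]]
1.5 0 [[310.5 168. ]]
1.5 0.01 [[310.4 169.3]]
1.6 0 [[310.6 164.5]]
1.6 0.01 [[310.5 165.8]]
scene lock_knob [([338.8, 199.3], 0.62)]
scene lock_pivot [([361.0, 188.2], 0.97)]
scene notch [([352.5, 204.0], 0.79), ([244.2, 306.0], 0.22)]
scene pull_bar [([303.5, 235.6], 0.63)]
1.4 0 [[334.8 197.8]]
1.4 0.01 [[333.7 195.8]]
1.5 0 [[336.6 199.4]]
1.5 0.01 [[335.5 197.4]]
1.6 0 [[338.7 200.8]]
1.6 0.01 [[337.6 198.7]]
```

View pics/wrist6.png

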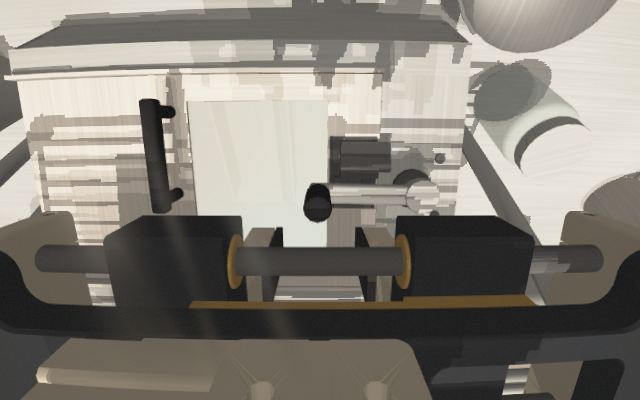

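View pics/scene6.png

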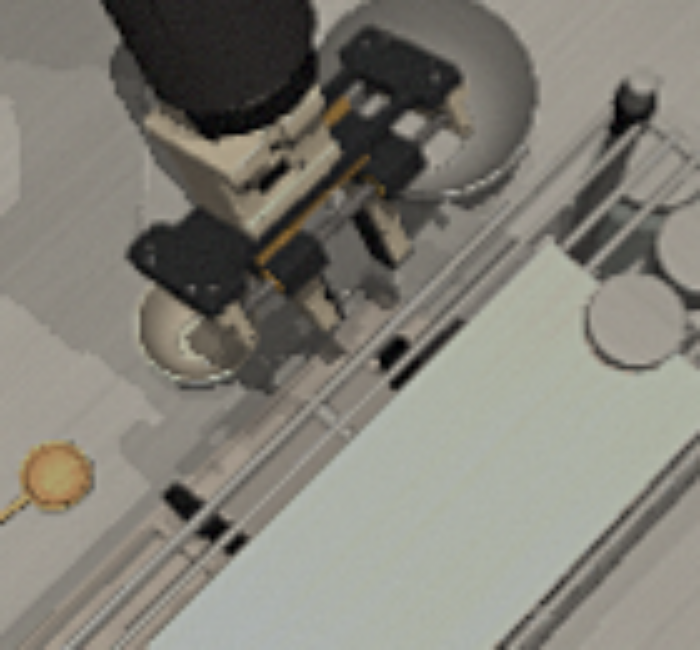

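```bash
python3 -m inch '0 0 0 0 0 0 0;0 0 0 0 0 0 0;0 0 0 0 0 0 0;0 0 0 0 0 0 0' 20 | tail -1
python3 - <<'E'
from h import *
print(where()); 
for h in(.115,.105,.097,.092,.089): print(h,deltaF(pt(.137,.067,h)))
E
```

```text
width: 0.0052
[0.1362 0.0693 0.1503]
0.115 (array([ 1.84, -0.21, -3.02]), array([ 0.28, -0.29, -0.16]))
0.105 (array([ 2.34, -0.2 , -3.88]), array([ 0.28, -0.29, -0.16]))
0.097 (array([ 2.74, -0.2 , -4.58]), array([ 0.28, -0.29, -0.16]))
0.092 (array([ 2.99, -0.2 , -5.01]), array([ 0.28, -0.29, -0.16]))
0.089 (array([ 3.14, -0.2 , -5.27]), array([ 0.28, -0.29, -0.16]))
```

```bash
w(){ python3 -c "
from h import *
print(where(),(telemetry.get_state()['force']@axes(Y0)[2]).round(1))"; }
python3 -m inch '0 1 -0.2 -1.6 0 0 0;0 1.84 -0.2 -3 0 0 0;0 2.34 -0.2 -3.9 0 0 0;0 2.34 -0.2 -3.9 0 0 0'|grep force; w
python3 -m inch '0 0.2 0 -0.35 0 0 0;0 0.2 0 -0.35 0 0 0'|grep force; w
python3 -m inch '0 0.2 0 -0.35 0 0 0;0 0.2 0 -0.35 0 0 0'|grep force; w
```

```text
force: [0.8, -0.6, -0.1]
[0.1363 0.0666 0.1042] -0.4
force: [0.1, 0.3, 0.4]
[0.1364 0.0666 0.1003] 0.3
force: [-0.4, 0.3, -0.4]
[0.1362 0.0665 0.0961] -0.2
```

```bash
w(){ python3 -c "
from h import *
print(where(),(telemetry.get_state()['force']@axes(Y0)[2]).round(1))"; }
for i in 1 2 3; do python3 -m inch '0 0.1 0 -0.18 0 0 0;0 0.1 0 -0.18 0 0 0'|grep force; w; done
```

```text
force: [-0.4, 0.3, 0.1]
[0.1361 0.0665 0.0939] 0.3
force: [-3.2, -1.9, 4.5]
[0.1364 0.066  0.0922] 5.5
force: [-6.8, -5.3, 9.9]
[0.1367 0.065  0.0909] 12.0
```

```bash
python3 -m inch '0 -0.5 0 0.9 0 0 0;0 -2 0 3.5 0 0 0;0 -4 0 7 0 0 0;0 -6 0 10.4 0 0 0;0 -6 0 10.4 0 0 0;0 -6 0 10.4 0 0 0'
python3 - <<'E'
from h import *
for c in("top","scene"):
  grab_frame(c)
  for n in("pull_bar","lock_knob","bowl","canister","grater","ramekin"): print(c,n,[(np.round(x["location"],1).tolist(),round(x["p"],2)) for x in pinpoint(c,n)[:1]])
arm.job_done()
E
```

```text
t: 26.05
eef_pos: [0.55, 0.0373, 0.331]
ee_rot: [2.624, 0.006, 1.582]
force: [0.3, -0.3, -0.3]
width: 0.0004
top pull_bar [([363.4, 170.2], 0.76)]
top lock_knob [([308.1, 169.1], 0.84)]
top bowl [([243.3, 227.0], 0.87)]
top canister [([232.7, 175.1], 0.92)]
top grater [([448.8, 183.2], 0.98)]
top ramekin [([322.0, 227.6], 0.63)]
scene pull_bar [([302.4, 236.9], 0.61)]
scene lock_knob [([336.1, 197.5], 0.44)]
scene bowl [([342.3, 152.2], 0.79)]
scene canister [([385.4, 172.0], 0.77)]
scene grater [([242.9, 310.1], 0.84)]
scene ramekin [([298.4, 199.5], 0.69)]
the job is handed in; nothing more can be done
```

The window is slid shut, the lock lever has been turned over it into the notch and released, and I handed the job in at about 26 s. The interface gives no verdict, so the final state below is from my own checks.

- **Window:** I gripped the pull bar and slid it about 113 mm until it met the stop at about 23 N. The bar shows in about the same place in the last pictures as just after shutting.
- **Lever angle:** I gripped the knob and turned the lever to about 1.53 rad by arm position. The camera readings after I let go gave 1.5 to 1.57 rad.
- **Seated in the notch:** A light press with the closed fingers met the knob top about 92 mm off the face plane. That is its fully-down height; a lever still up on the cam would have met them about 10 mm sooner.
- **At the end:** The gripper stands about 12 cm clear, with wrist force near zero.
- **Bystanders:** In the top camera the bowl, canister, grater and ramekin were within about 4 pixels (roughly 10 mm) of their starting places, which is within the detector's noise. The spoon was not re-measured, but the arm did not go near it.

Two checks disagreed or failed:
- **First knob grasp:** It ran into joint limits because the tool was tilted the full 30 degrees. I let go and gripped again at 15 degrees, tilting back to 30 as the lever turned.
- **Camera detections:** Several early ones were wrong: the bowl and lock pivot positions, and the top camera's sideways reading of the deck edge. I dropped or outweighed these in the position fit.

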